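# Lock the pantry strongbox and put the key back

## Robot

A 6-joint arm with a two-finger parallel gripper is mounted at the origin on a cart in front of the work surface, level with it; the furniture and walls round the work are solid. World frame = base frame: x ahead of the robot, y to its left, z up, the work surface at z = 0. Lengths are in m, angles in rad, forces in N, time in s.
With the tool pointing down it reaches from about 0.35 to 0.775 m from the base axis. Payload 5.5 kg.
Tool frame: the origin (TCP) lies between the finger pads; the fingertips stand 19 mm ahead of it and the grasp point (between the pads) is the TCP; z points along the fingers, x is the direction in which the jaws open and shut, and the axes are right-handed (so a half turn about z gives the same grasp; the last joint's range is limited). The gripper opens to 85 mm and grips with 20 to 120 N. Pads are 22 mm wide; open, the fingers measure 114 mm over their backs; the gripper's body (76 mm by 85 mm) begins 54 mm behind the grasp point. The pads swing forward as they close: fully open they stand 13 mm farther back than shut.
Start: joints at [-1.377, 0.313, 0.046, 1.304, 0, 1.431], TCP at [0.188, -0.543, 0.215] pointing down, gripper open.
Joint ranges: [-2.76, 2.76], [-0.86, 1.69], [-1.03, 1.26], [-2.2, 2.34], [-1.47, 1.5], [-3.14, 3.14]. Speed limits (rad/s): [2.57, 2.57, 3.14, 3.14, 3.14, 3.14].

## Interface

Orientations are given as a unit quaternion [w, x, y, z].
In Python, from workcell import env gives the robot as it stands. The module is installed in compiled form; this text tells all that it offers.
- The arm moves only by the tool carry_out, never from a script. Its argument "steps" is a list of rows, each a list of 7 numbers: the gripper command: -1 is shut, 1 is fully open, values between are in proportion, then the shift along the tool's x, y, z in m, then the turn, a rotation vector about the tool's x, y, z in rad. A call has 1 to 20 rows; each row shifts and turns the commanded pose from where the row before left it, along the tool's axes as they then stand; what a row does not reach is not made up. A row lasts 1/8 s, in which the tool goes at most 62.5 mm and 10.7 degrees, less where a joint would pass 70% of its speed; a pose out of reach is approached as far as the arm can. A call with a gripper value outside its range is refused whole. The fingers move at their own pace and stop on an object; "grip_force" is the grip in N (left out, the last holds). Time passes only in rows, so rows that do not move let the fingers close. It gives the time, the measured TCP pose, the force and the opening at its end, in the units of the state.
- env.get_state(): the state, without advancing time (a new reading comes with each control period).
- env.read_camera(name): name is "scene" or "top" or "wrist"; returns a dict with "color" (420x560x3 uint8, red, green, blue), "K" (3x3 intrinsics, pixels), "R" (3x3) and "t" (3): a world point X has camera coordinates R X + t. Camera axes: x right, y down, z forward; pixel columns grow to the right and rows downward; lengths in m; the calibration is good to about 2 mm. A picture is of the moment at which its call begins. There is no depth.
- env.hand_in(): hands the job in, once; it reports no verdict.
The state is a dict: "clock": time; "joint_pos": joint angles; "qvel": joint speeds; "tau": joint torques, N m; "tcp_pos": TCP position; "orientation": TCP orientation; "wrist_force": force on the tool from outside, world axes, zero at the start; "ft_torque": the same for the moment, N m; "finger_gap": finger opening in m.
Only numpy, scipy, OpenCV 4.12 (cv2) and the standard library are available. Lean on these libraries where they do the work, as an engineer would, in place of code of your own. Each camera call takes 0.05 s, during which the arm holds its last target. There are 200 camera calls.

## Task

Lock the grey strongbox with the red key: lift the key out of the wooden rack, push it fully down into the red-ringed keyhole, turn it clockwise (seen from above) to its stop so that the bolt shoots into the keeper, then turn it back home, draw it out and return it upright to its empty slot in the rack, seated on its collar. Leave the blue key and the things standing around where they are.

Things in the scene. Friction and masses are not known exactly. Their poses are not given: they have to be found in the camera images.
- key_red: Loose red key, about 50 g, 78 mm long, upright, bow up. Origin: middle of the tip; z up the stem; x = width of the flat bow and of the bit (in one plane), y their thickness. From the tip: bit 20 x 6 at z 2 to 8 mm (end narrowed to 14 x 4 at z 0 to 3); stem 6 dia; collar 20 dia, underside z 14, top z 18; bow at z 44 to 78. Symmetric under a half turn about z.
- key_red_bow (a point): Centre of the red key's bow, 61 mm above its tip; axes as the key's. The bow is 36 wide (x) x 10 thick (y) x 34 high: grasp it from above across its thickness.
- key_blue: Loose blue key of the same shape, origin and axes, in the other slot of the rack; to be left alone. Which slot holds which key varies.
- key_rack: Fixed wooden rack, 60 (x) x 150 (y) x 35 high, origin at the centre of its underside, z up. Two slots in its top, 75 mm apart along its y; a key hangs in a slot with its collar resting on the top, its tip 14 mm below the top, its bow's width along the rack's x.
- key_rack_hole0 (a point): Mouth of the one slot, at the rack's top face (35 mm above the worktop): centre of an opening 24 mm along the rack's x and 12 mm along its y, 24 mm deep. Axes as the rack's.
- key_rack_hole1 (a point): Mouth of the other slot, same size and axes.
- lock_box: Fixed grey steel strongbox, 100 (x) x 130 (y) x 45 high, origin at the centre of its underside, z up. On its top an aluminium lock case 56 (x) x 50 (y), its top 70 mm above the worktop, centred at x -20, y -30; a steel keeper 25 x 16, its top 62 mm high, at x -35, y +24.
- keyhole (a point): Centre of the keyhole in the lock case's top face, in a flat red ring (33 mm dia, 1 mm high); axes as the box's, z up. Fixed slot 23 mm along x, 8 mm along y, in a 4 mm plate. The key goes straight down, its width along this x, either way round, until its collar rests on the plate (tip 14 mm below this point). It goes in or comes out only within about 0.1 rad of that yaw.
- lock_rotor (a joint): Lock barrel under the keyhole, turned by the key: 0 rad = home (slot in line with the keyhole), grows clockwise seen from above, hard stop at 1.3 rad; light friction (0.02 to 0.04 Nm), no spring, stays where left. The key has about 0.1 rad of play in it, so it must turn about 0.1 rad further than the barrel in each direction.
- lock_bolt (a joint): Steel bolt that slides out of the lock case towards the box's +y into the keeper: 0 to 3 mm at the start (drawn), about 0.019 m when shot. The barrel only pushes it out; it stays out, held by friction, when the key is turned back.
- pepper_mill: Bystander: brown wooden pepper mill, 58 dia, 170 high, origin at the centre of its underside. Between rack and box.
- spice_jar: Bystander: spice jar with green cap, 46 dia, 106 high, origin at the centre of its underside.
- salt_shaker: Bystander: glass salt shaker with grey top, 44 dia, 90 high, behind the box, origin at the centre of its underside.
- dropper: Bystander: small brown dropper bottle, 34 dia, 102 high, behind the rack, origin at the centre of its underside.

How it is judged:
By the outcome, as a careful person would: the job done as asked, in the order asked, and still so for the second after the job is handed in, with the robot touching nothing.
It also fails if it takes over 72 s, if anything falls off the work surface, if the arm or the gripper's body presses on something with over 40 N, if the wrist force passes 120 N, or if a joint passes its speed limit or range.

## Working session

There is one attempt and no reset: what is moved stays moved. The work goes in short steps, Python scripts to look and compute and a tool call to move; the robot and the scene stay as the last step left them, time stands still between calls to the robot, and variables do not carry over. Pictures are saved under pics/ and viewed, about 8 in all and at most 12, crops included, and the job is handed in when it is done.

Besides the shell and the picture viewer there is one more tool, called after "Request:" by a JSON object that holds its "op" and its "data". carry_out: Moves the arm, as the interface text tells. Its arguments: {"type":"object","properties":{"steps":{"type":"array","items":{"type":"array","items":{"type":"number"}}},"grip_force":{"type":"number"}},"required":["steps"]}

```bash
mkdir -p pics; python3 - <<'E'
from workcell import env
import cv2
s=env.get_state();print(s)
for n in("scene","top"):
    c=env.read_camera(n);cv2.imwrite(f"pics/{n}0.png",c["color"][:,:,::-1]);print(n,c["K"],c["R"],c["t"])
E
```

```text
{'clock': 0.0, 'joint_pos': array([-1.37657854e+00,  3.13982844e-01,  4.49574944e-02,  1.30356403e+00,
       -2.88572809e-05,  1.43121115e+00]), 'qvel': array([-0.00070623,  0.00252799, -0.00010318,  0.00057088, -0.00039996,
       -0.001714  ]), 'tau': array([-3.38885420e-04, -4.80632579e+01,  2.98530221e+01,  1.95118063e-02,
        2.36655308e-05,  6.95940798e-06]), 'tcp_pos': array([ 0.18827787, -0.54273407,  0.21411008]), 'orientation': array([-6.05909930e-04,  8.14750697e-01, -5.79810743e-01, -6.60936903e-04]), 'wrist_force': array([ 0.06944414, -1.21214329,  0.90482664]), 'ft_torque': array([ 0.00188171,  0.04436033, -0.01940774]), 'finger_gap': 0.0854196007900165}
scene [[517.62013459   0.         282.14981597]
 [  0.         517.62013459 210.81446336]
 [  0.           0.           1.        ]] [[-0.74079085 -0.67173351  0.0017348 ]
 [-0.5211994   0.57314806 -0.6323389 ]
 [ 0.42376894 -0.46933505 -0.77468994]] [0.41279375 0.28687898 1.11873254]
top [[405.11247036   0.         278.89314178]
 [  0.         405.11247036 201.84161182]
 [  0.           0.           1.        ]] [[ 1.63482556e-02 -9.99866102e-01 -7.16628549e-04]
 [-9.96384595e-01 -1.62315622e-02 -8.33922945e-02]
 [ 8.33694964e-02  2.07735620e-03 -9.96516539e-01]] [0.04013139 0.53339482 1.01465197]
```

View pics/scene0.png

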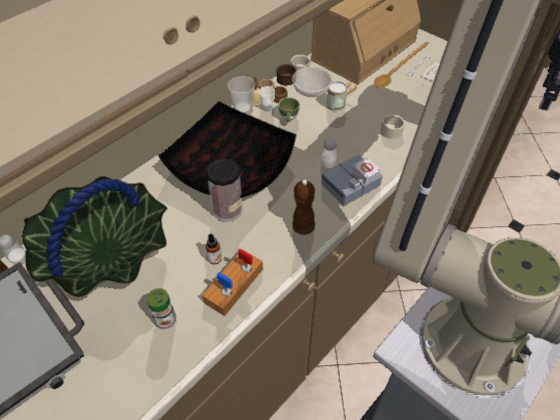

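View pics/top0.png

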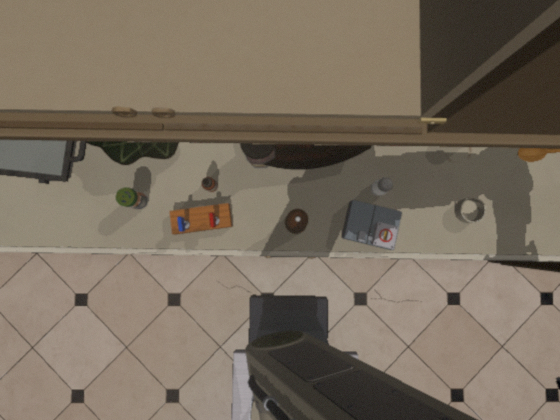

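The scene view shows the red key in the rack slot nearest the pepper mill (~245,262), blue at (224,283), and the keyhole ring at (369,168). In the top view the rack is at (201,219) and the box at (372,225). Next I'll segment and triangulate.

```bash
cat > h.py <<'E'
from workcell import env
import cv2, numpy as np
def ray(c,u,v):
    d=c["R"].T@np.linalg.inv(c["K"])@np.array([u,v,1.]); o=-c["R"].T@c["t"]; return o,d
def atz(c,u,v,z):
    o,d=ray(c,u,v); return o+d*(z-o[2])/d[2]
def proj(c,X):
    p=np.atleast_2d(X)@c["R"].T+c["t"]; p=p@c["K"].T; return p[:,:2]/p[:,2:]
def tri(rs):
    A=np.zeros((3,3));b=np.zeros(3)
    for o,d in rs:
        d=d/np.linalg.norm(d);M=np.eye(3)-np.outer(d,d);A+=M;b+=M@o
    return np.linalg.solve(A,b)
def blobs(c,lo,hi,lo2=None,hi2=None,mina=8):
    h=cv2.cvtColor(c["color"],cv2.COLOR_RGB2HSV); m=cv2.inRange(h,lo,hi)
    if lo2: m|=cv2.inRange(h,lo2,hi2)
    n,l,s,ce=cv2.connectedComponentsWithStats(m)
    return [(s[i,4],ce[i].round(1),s[i,:4]) for i in range(1,n) if s[i,4]>=mina],l
E
python3 - <<'E'
from h import *
out=[]
for n,(x,y,w,hh) in dict(scene=(195,235,80,80),top=(160,190,80,50)).items():
    c=env.read_camera(n)
    for nm,a in dict(red=((0,170,80),(4,255,255),(172,150,80),(180,255,255)),blue=((105,150,60),(130,255,255)),wood=((5,150,80),(16,255,255))).items():
        print(n,nm,[b for b in blobs(c,*a,mina=6)[0] if b[1][1]<330 and b[1][1]>150])
    im=c["color"][:,:,::-1]
    k=[im[y:y+hh,x:x+w]]
    x2,y2=(318,150) if n=="scene" else (335,190)
    k.append(im[y2:y2+hh,x2:x2+w])
    out.append(np.hstack([cv2.resize(q,(400,400*hh//w),interpolation=cv2.INTER_CUBIC) for q in k]))
cv2.imwrite("pics/crop1.png",cv2.resize(np.vstack(out),(780,634*0+590)))
E
```

```text
scene red [(np.int32(124), array([245.1, 256.8]), array([239, 250,  13,  14], dtype=int32))]
scene blue [(np.int32(692), array([ 97.5, 195.7]), array([ 54, 179,  85,  45], dtype=int32)), (np.int32(7), array([138., 203.]), array([137, 202,   3,   3], dtype=int32)), (np.int32(51), array([ 58.3, 228.1]), array([ 50, 222,  17,  12], dtype=int32)), (np.int32(296), array([ 54.9, 254.9]), array([ 47, 232,  15,  44], dtype=int32)), (np.int32(127), array([224. , 280.5]), array([217, 273,  15,  15], dtype=int32))]
scene wood [(np.int32(53), array([303.6, 189.1]), array([299, 184,   9,  11], dtype=int32)), (np.int32(48), array([213. , 248.7]), array([206, 243,  13,  10], dtype=int32)), (np.int32(1393), array([231.6, 284.6]), array([203, 254,  59,  61], dtype=int32))]
top red [(np.int32(43), array([211.5, 219.5]), array([210, 213,   4,  14], dtype=int32))]
top blue [(np.int32(32), array([179.8, 223.8]), array([178, 218,   4,  13], dtype=int32))]
top wood [(np.int32(230), array([534.3, 153.1]), array([518, 148,  42,  13], dtype=int32)), (np.int32(750), array([207.8, 217.3]), array([186, 204,  45,  28], dtype=int32)), (np.int32(163), array([176.4, 218.3]), array([171, 210,  17,  23], dtype=int32))]
```

View pics/crop1.png

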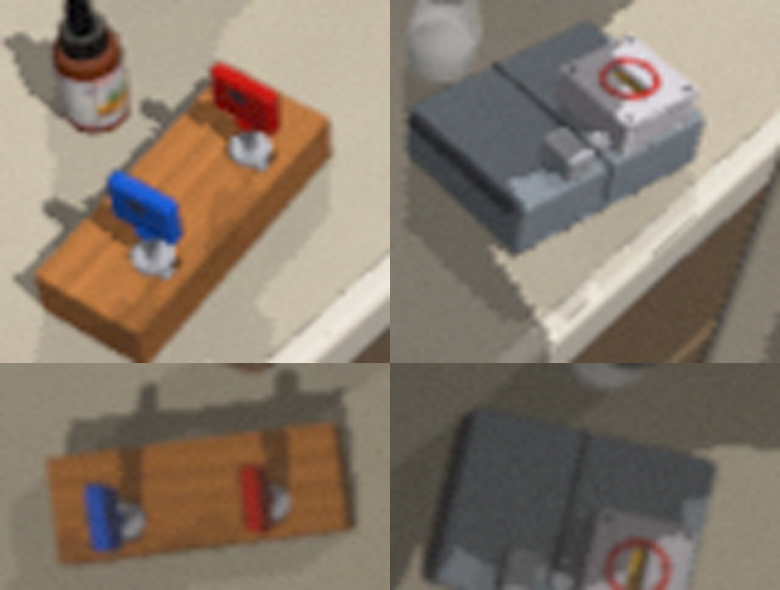

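The crops show the red key with its bow across the rack, and the keyhole ring with its slot. The keeper is on the robot's left, so box +y is roughly world +y.

```bash
python3 - <<'E'
from h import *
s=env.read_camera("scene");t=env.read_camera("top")
for nm,a,b in (("red",(245.1,256.8),(211.5,219.5)),("blue",(224,280.5),(179.8,223.8))):
    print(nm,tri([ray(s,*a),ray(t,*b)]),atz(s,*a,.082),atz(t,*b,.082))
# ring
for n,c,(x,y,w,h) in(("s",s,(318,150,80,70)),("t",t,(335,190,80,60))):
    im=c["color"][y:y+h,x:x+w].astype(int); m=((im[:,:,0]-im[:,:,1]>30)&(im[:,:,0]-im[:,:,2]>30)&(im[:,:,1]<1.5*im[:,:,2])).astype(np.uint8)
    p=cv2.findNonZero(m).reshape(-1,2).astype(np.float32); (e)=cv2.fitEllipse(cv2.convexHull(p)); u=(e[0][0]+x,e[0][1]+y); print(n,len(p),e,u,atz(c,*u,.071))
# rack top corners in top crop (scale 4.875 x 4.55?) 
S=np.array([390/80,227/50])
for q in((50,458),(333,423),(352,525),(60,563)):
    u=(q[0]/4.875+160,(q[1]-363)/(227/50)+190);print("rack",atz(t,*u,.035).round(4))
for q in((472,412),(715,460),(587,432),(567,560)):
    u=((q[0]-390)/4.875+335,(q[1]-363)/(227/50)+190);print("box",atz(t,*u,.045).round(4))
for q in((411,118),(590,22),(706,120),(521,208)):
    u=((q[0]-390)/4.875+318,q[1]/(363/80)+150);print("boxs",atz(s,*u,.045).round(4))
for k,q in dict(mill=(304,230),).items(): print(k,atz(s,*q,0))
for k,q in dict(mill=(297,221)).items(): print(k,atz(t,*q,.17))
E
```

```text
red [0.48151579 0.20898982 0.08348286] [0.48132854 0.20770622 0.082     ] [0.48245515 0.20995215 0.082     ]
blue [0.47020081 0.2842927  0.08596331] [0.47156064 0.28241816 0.082     ] [0.47089251 0.28575975 0.082     ]
s 54 ((48.93785858154297, 16.735706329345703), (9.286821365356445, 12.544526100158691), 99.98894500732422) (366.93785858154297, 166.7357063293457) [ 0.45115776 -0.21325611  0.071     ]
t 66 ((50.52469253540039, 45.19157028198242), (13.282861709594727, 13.629880905151367), 173.16860961914062) (385.5246925354004, 235.19157028198242) [ 0.45176019 -0.21080857  0.071     ]
rack [0.5041 0.3226 0.035 ]
rack [0.526  0.1766 0.035 ]
rack [0.4695 0.1653 0.035 ]
rack [0.4461 0.3152 0.035 ]
box [ 0.5364 -0.1337  0.045 ]
box [ 0.5119 -0.2582  0.045 ]
box [ 0.5263 -0.1927  0.045 ]
box [ 0.4558 -0.1823  0.045 ]
boxs [ 0.5308 -0.1289  0.045 ]
boxs [ 0.5066 -0.258   0.045 ]
boxs [ 0.4114 -0.2353  0.045 ]
boxs [ 0.444  -0.1141  0.045 ]
mill [0.47098891 0.01263863 0.        ]
mill [0.47895335 0.00827632 0.17      ]
```

Request:
{"op": "carry_out", "data": {"steps": [[1,0,0,-0.006,0,0,-0.185],[1,0,0,-0.006,0,0,-0.185],[1,0,0,-0.006,0,0,-0.185],[1,0,0,-0.006,0,0,-0.185],[1,0,0,-0.006,0,0,-0.185],[1,0,0,-0.006,0,0,-0.185],[1,0,0,-0.006,0,0,-0.185],[1,0,0,-0.006,0,0,-0.185],[1,0,0,-0.006,0,0,-0.185],[1,0,0,-0.006,0,0,-0.185],[1,0,0,-0.006,0,0,-0.185],[1,0,0,-0.006,0,0,-0.185],[1,0,0,-0.006,0,0,-0.185],[1,0,0,-0.006,0,0,-0.185],[1,0,0,0,0,0,-0.185],[1,0,0,0,0,0,-0.185],[1,0,0,0,0,0,0]]}}

```text
clock: 2.42
tcp_pos: [0.1884, -0.5432, 0.2989]
orientation: [-0.0, 0.652, 0.758, 0.0]
wrist_force: [0.1, 0.0, -0.2]
finger_gap: 0.0856
```

```bash
cat >> h.py <<'E'
from scipy.spatial.transform import Rotation as Ro
def yaw():
    q=env.get_state()["orientation"];x=Ro.from_quat([*q[1:],q[0]]).as_matrix();return np.arctan2(x[1,0],x[0,0]),x
def to(X,psi=None):
    s=env.get_state();y,R=yaw();d=np.array(X)-s["tcp_pos"]
    print("tcp",s["tcp_pos"].round(4),"yaw",round(y,4),"tilt",R[:2,2].round(4),"F",s["wrist_force"].round(1),"gap",round(s["finger_gap"],4),"t",s["clock"])
    print("tool shift",(R.T@d).round(4),"turn z",None if psi is None else round(y-psi,4))
E
python3 -c "
from h import *
to([.4815,.209,.25],1.72)"
```

```text
tcp [ 0.1884 -0.5432  0.2989] yaw 1.721 tilt [-0.      0.0001] F [ 0.1  0.  -0.2] gap 0.0856 t 2.425
tool shift [0.6999 0.4024 0.049 ] turn z 0.001
```

Request:
{"op": "carry_out", "data": {"steps": [[1,0.0368,0.0212,0,0,0,0],[1,0.0368,0.0212,0,0,0,0],[1,0.0368,0.0212,0,0,0,0],[1,0.0368,0.0212,0,0,0,0],[1,0.0368,0.0212,0,0,0,0],[1,0.0368,0.0212,0,0,0,0],[1,0.0368,0.0212,0,0,0,0],[1,0.0368,0.0212,0,0,0,0],[1,0.0368,0.0212,0,0,0,0],[1,0.0368,0.0212,0,0,0,0],[1,0.0368,0.0212,0,0,0,0],[1,0.0368,0.0212,0,0,0,0],[1,0.0368,0.0212,0,0,0,0],[1,0.0368,0.0212,0,0,0,0],[1,0.0368,0.0212,0,0,0,0],[1,0.0368,0.0212,0,0,0,0],[1,0.0368,0.0212,0.02,0,0,0],[1,0.0368,0.0212,0.03,0,0,0],[0.1,0.0368,0.0212,0.03,0,0,0],[0.1,0,0,0.03,0,0,0]]}}

```text
clock: 4.92
tcp_pos: [0.4813, 0.2113, 0.1876]
orientation: [0.0, 0.652, 0.759, 0.0]
wrist_force: [0.1, 0.2, 0.7]
finger_gap: 0.0519
```

```bash
python3 - <<'E'
from h import *
to([.4815,.209,.082],1.72)
c=env.read_camera("wrist");cv2.imwrite("pics/w1.png",c["color"][:,:,::-1]);print((-c["R"].T@c["t"]).round(3))
print(blobs(c,(0,170,60),(4,255,255),(172,150,60),(180,255,255),mina=100)[0],blobs(c,(105,150,60),(130,255,255),mina=100)[0])
E
```

```text
tcp [0.4813 0.2113 0.1876] yaw 1.7223 tilt [0.0006 0.0005] F [0.1 0.2 0.7] gap 0.0519 t 4.925
tool shift [-0.0024 -0.0002  0.1056] turn z 0.0023
[0.4   0.199 0.347]
[(np.int32(464), array([270.3, 206.1]), array([265, 182,  12,  48], dtype=int32))] [(np.int32(712), array([359.6, 204.8]), array([348, 182,  22,  48], dtype=int32))]
```

View pics/w1.png

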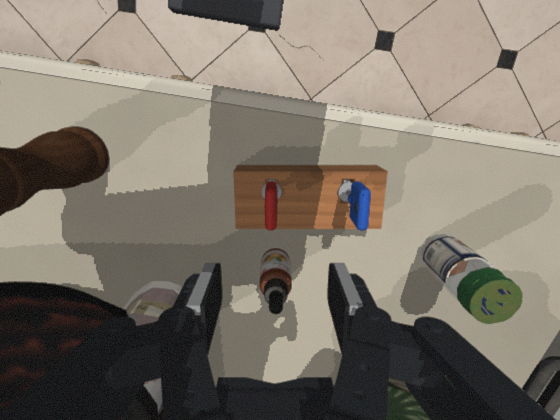

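The wrist view shows the red bow at (270,206), blue at (360,205), and the gripper almost centred. I'll fit the bow silhouettes.

```bash
cat >> h.py <<'E'
from scipy.optimize import minimize
def mask(c,box,rng):
    _,l=blobs(c,*rng); x,y,w,h=box; m=np.zeros(l.shape,np.uint8); m[y:y+h,x:x+w]=l[y:y+h,x:x+w]>0; return m
RED=((0,120,40),(4,255,255),(172,120,40),(180,255,255));BLUE=((105,120,40),(130,255,255))
def fitbow(cs,ms,p0,zc=.082):
    B=np.array([[a,b,d] for a in(-.018,.018) for b in(-.005,.005) for d in(-.017,.017)])
    def f(p):
        R=Ro.from_euler('z',p[2]).as_matrix();X=B@R.T+[p[0],p[1],zc];e=0
        for c,m in zip(cs,ms):
            h=cv2.convexHull((proj(c,X)*4+1.5).astype(np.float32)).astype(np.int32)
            r=cv2.fillConvexPoly(np.zeros((1680,2240),np.uint8),h,1)
            r=cv2.resize(r.astype(np.float32),(560,420),interpolation=cv2.INTER_AREA)
            e+=np.abs(r-m).sum()/m.sum()
        return e
    r=minimize(f,p0,method="Nelder-Mead",options=dict(initial_simplex=np.array(p0)+np.array([[0,0,0],[.004,0,0],[0,.004,0],[0,0,.1]])))
    return r.x.round(4),round(r.fun,3)
E
python3 - <<'E'
from h import *
w=env.read_camera("wrist");s=env.read_camera("scene");t=env.read_camera("top")
for nm,rng,p0,bw,bs,bt in(("red",RED,(.4815,.209,.15),(255,175,30,60),(235,245,22,24),(206,210,12,20)),("blue",BLUE,(.4705,.284,.15),(340,175,36,60),(213,268,24,26),(174,214,12,20))):
    m=[mask(w,bw,rng),mask(s,bs,rng)]
    print(nm,[x.sum() for x in m],"wrist",fitbow([w],m[:1],p0),"scene",fitbow([s],m[1:],p0),"both",fitbow([w,s],m,p0))
E
```

```text
red [np.uint64(523), np.uint64(137)] wrist (array([0.482 , 0.2083, 0.1689]), np.float64(0.287)) scene (array([ 0.4814,  0.2082, -0.1018]), np.float64(0.282)) both (array([0.4828, 0.208 , 0.0995]), np.float64(0.674))
blue [np.uint64(779), np.uint64(144)] wrist (array([0.4694, 0.2818, 0.3361]), np.float64(0.347)) scene (array([ 0.4714,  0.282 , -0.0811]), np.float64(0.285)) both (array([0.4711, 0.2826, 0.2054]), np.float64(0.781))
```

Request:
{"op": "carry_out", "data": {"steps": [[0.0,-0.0029,0,0.005,0,0,0.002],[0.0,0,0,0.02,0,0,0],[0.0,0,0,0.02,0,0,0],[0.0,0,0,0.02,0,0,0],[0.0,0,0,0.02,0,0,0],[0.0,0,0,0.015,0,0,0],[0.0,0,0,0.0055,0,0,0],[-0.3,0,0,0,0,0,0],[-0.5,0,0,0,0,0,0]], "grip_force": 60}}

```text
clock: 6.25
tcp_pos: [0.4816, 0.2061, 0.0842]
orientation: [0.0, 0.652, 0.758, 0.001]
wrist_force: [-0.2, 0.3, -0.1]
finger_gap: 0.0212
```

```bash
python3 - <<'E'
from h import *
to([.482,.2085,.082],1.72)
c=env.read_camera("wrist");cv2.imwrite("pics/w2.png",c["color"][:,:,::-1])
E
```

```text
tcp [0.4816 0.2061 0.0842] yaw 1.7209 tilt [0.0013 0.0002] F [-0.2  0.3 -0.1] gap 0.0212 t 6.25
tool shift [0.0023 0.0008 0.0022] turn z 0.0009
```

View pics/w2.png

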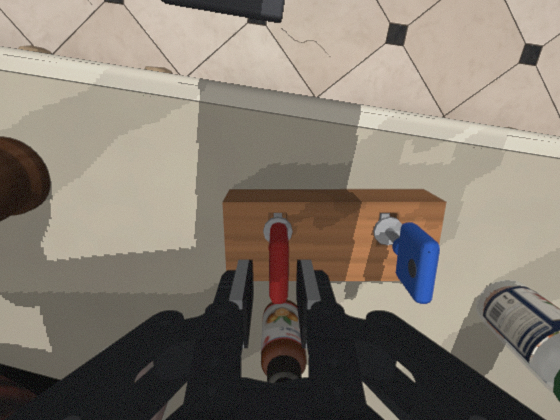

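The wrist view shows the red bow (279,260) centred between the pads, so I'm closing.

Request:
{"op": "carry_out", "data": {"steps": [[-0.5,0,0.0005,0.002,0,0,0],[-0.7,0,0,0,0,0,0],[-0.9,0,0,0,0,0,0],[-1,0,0,0,0,0,0],[-1,0,0,0,0,0,0],[-1,0,0,0,0,0,0]]}}

```text
clock: 7.05
tcp_pos: [0.4816, 0.2061, 0.0816]
orientation: [0.0, 0.652, 0.758, 0.0]
wrist_force: [0.4, 0.5, 2.2]
finger_gap: 0.0055
```

```bash
python3 - <<'E'
from h import *
to([.482,.2085,.082],1.72)
s=env.get_state();print(s["ft_torque"])
E
```

```text
tcp [0.4816 0.2061 0.0816] yaw 1.721 tilt [0.0004 0.    ] F [0.4 0.5 2.2] gap 0.0055 t 7.05
tool shift [ 0.0023  0.0007 -0.0004] turn z 0.001
[0.02604119 0.03766326 0.00455119]
```

Request:
{"op": "carry_out", "data": {"steps": [[-1,0,0,0,0,0,0],[-1,0,0,-0.01,0,0,0],[-1,0,0,-0.015,0,0,0],[-1,0,0,-0.015,0,0,0],[-1,0,0,0,0,0,0]]}}

```text
clock: 7.68
tcp_pos: [0.4829, 0.2064, 0.1235]
orientation: [0.001, 0.652, 0.758, 0.001]
wrist_force: [0.6, 0.7, 0.1]
finger_gap: 0.0056
```

```bash
python3 - <<'E'
from h import *
to([.482,.2085,.082],1.72)
a=env.read_camera("wrist")["color"][150:400,150:450];b=env.read_camera("scene")["color"][200:320,180:300]
cv2.imwrite("pics/w3.png",np.hstack([cv2.resize(a,(480,400)),cv2.resize(b,(300,400)) if 0 else cv2.copyMakeBorder(cv2.resize(b,(300,300)),0,100,0,0,0)])[:,:,::-1])
E
```

```text
tcp [0.4829 0.2064 0.1235] yaw 1.721 tilt [0.0036 0.0008] F [0.6 0.7 0.1] gap 0.0056 t 7.675
tool shift [ 0.0022 -0.0007  0.0415] turn z 0.001
```

View pics/w3.png

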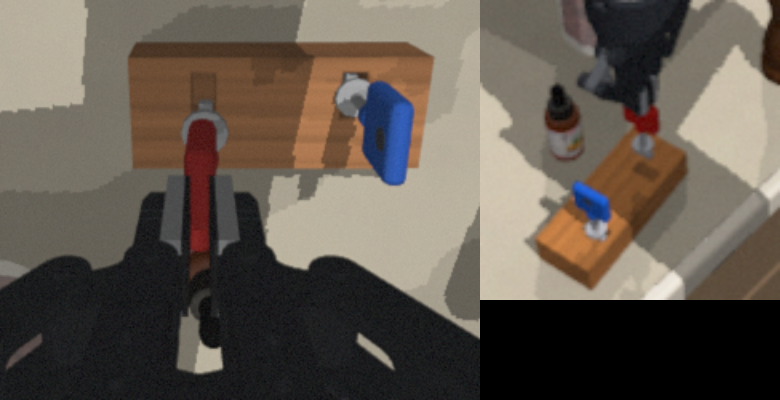

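The key is held upright, the slot is empty, and the blue key is untouched. I'll carry it over the mill to the box.

Request:
{"op": "carry_out", "data": {"steps": [[-1,0,0,-0.02,0,0,0],[-1,0,0,-0.03,0,0,0],[-1,0,0,-0.04,0,0,0],[-1,0,0,-0.04,0,0,0],[-1,-0.02,-0.0046,-0.03,0,0,0],[-1,-0.035,-0.008,-0.02,0,0,0],[-1,-0.035,-0.008,0,0,0,0],[-1,-0.035,-0.008,0,0,0,0],[-1,-0.035,-0.008,0,0,0,0],[-1,-0.035,-0.008,0,0,0,0],[-1,-0.035,-0.008,0,0,0,0],[-1,-0.035,-0.008,0,0,0,0],[-1,-0.035,-0.008,0,0,0,0],[-1,-0.035,-0.008,0,0,0,0],[-1,-0.035,-0.008,0,0,0,0],[-1,-0.025,-0.006,0,0,0,0],[-1,-0.015,-0.0032,0,0,0,0.11],[-1,0,0,0.02,0,0,0.12],[-1,0,0,0.03,0,0,0.1],[-1,0,0,0.03,0,0,0]]}}

```text
clock: 10.28
tcp_pos: [0.4498, -0.2133, 0.22]
orientation: [-0.0, 0.768, 0.64, -0.0]
wrist_force: [0.1, 1.0, 0.2]
finger_gap: 0.0056
```

Request:
{"op": "carry_out", "data": {"steps": [[-1,0,0,0.02,0,0,0],[-1,0,0,0.01,0,0,0],[-1,0,0,0,0,0,0],[-1,0,0,0,0,0,0]]}}

```text
clock: 10.78
tcp_pos: [0.4505, -0.2136, 0.1923]
orientation: [0.001, 0.768, 0.641, 0.0]
wrist_force: [0.6, 0.1, -0.7]
finger_gap: 0.0055
```

```bash
python3 - <<'E'
from h import *
to([.4515,-.213,.16],1.39)
c=env.read_camera("wrist");cv2.imwrite("pics/w4.png",c["color"][:,:,::-1])
y,R=yaw();p=env.get_state()["tcp_pos"]
print("tip",proj(c,p+R@[0,0,.061]),"proj tip at ring", [ (h,proj(c,[p[0],p[1],h]).round(1)) for h in(.1,.071,.067)])
E
```

```text
tcp [ 0.4505 -0.2136  0.1923] yaw 1.391 tilt [ 0.0011 -0.0008] F [ 0.6  0.1 -0.7] gap 0.0055 t 10.775
tool shift [0.0008 0.0008 0.0323] turn z 0.001
tip [[275.05526561 223.07136466]] proj tip at ring [(0.1, array([[275. , 209.5]])), (0.071, array([[274.9, 199.5]])), (0.067, array([[274.9, 198.3]]))]
```

View pics/w4.png

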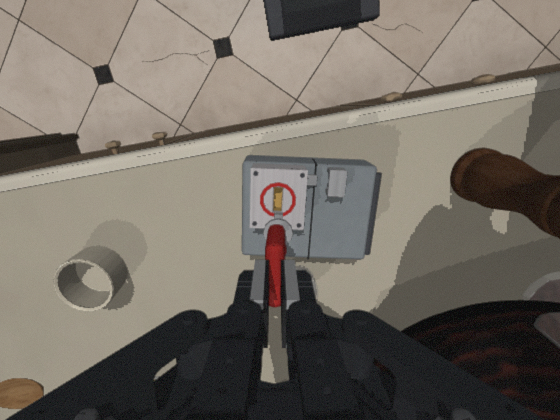

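The wrist view shows the ring at about (278,199), case screws near (256,173), (301,176), (254,224), (298,226), and the key nearly over it. Measuring it finely.

```bash
cat >> h.py <<'E'
def ring(c,box):
    x,y,w,h=box;im=c["color"][y:y+h,x:x+w].astype(int)
    m=((im[:,:,0]-im[:,:,1]>50)&(im[:,:,1]<1.4*im[:,:,2])).astype(np.uint8)
    n,l,s,ce=cv2.connectedComponentsWithStats(m);i=1+np.argmax(s[1:,4])
    p=cv2.findNonZero((l==i).astype(np.uint8)).reshape(-1,2).astype(np.float32)
    P=np.array([atz(c,u+x,v+y,.071)[:2] for u,v in cv2.convexHull(p).reshape(-1,2)],np.float32)
    A=np.c_[2*P,np.ones(len(P))];q=np.linalg.lstsq(A,(P**2).sum(1),rcond=None)[0]
    return s[i],q[:2],np.sqrt(q[2]+q[0]**2+q[1]**2)
E
python3 - <<'E'
from h import *
c=env.read_camera("wrist")
print(ring(c,(255,178,46,42)))
y,R=yaw();p=env.get_state()["tcp_pos"];print(p,y)
# yellow slot
h=cv2.cvtColor(c["color"],cv2.COLOR_RGB2HSV)[185:214,266:292];m=cv2.inRange(h,(15,90,60),(35,255,255))
n,l,s,ce=cv2.connectedComponentsWithStats(m);print(s,ce)
P=np.array([atz(c,u+266,v+185,.07)[:2] for v,u in np.argwhere(m>0)])
print("slot",P.mean(0),np.linalg.svd(P-P.mean(0))[2][0])
# screws: dark points in case top
g=cv2.cvtColor(c["color"],cv2.COLOR_RGB2GRAY);pts=[]
for u,v in((256,173),(301,176),(254,224),(298,226)):
    b=g[v-6:v+7,u-6:u+7].astype(float);k=cv2.GaussianBlur(b,(3,3),0);i=np.unravel_index(k.argmin(),k.shape);pts.append(atz(c,u-6+i[1],v-6+i[0],.07)[:2]);print((u-6+i[1],v-6+i[0]),pts[-1])
E
python3 -c "
import cv2;a=cv2.imread('pics/w4.png')[150:270,230:390];cv2.imwrite('pics/w4c.png',cv2.resize(a,(800,600),interpolation=cv2.INTER_CUBIC))"
```

```text
(array([  5,   4,  36,  34, 327], dtype=int32), array([ 0.45111888, -0.21160166]), np.float64(0.016118398750926327))
[ 0.45062099 -0.21371143  0.19245721] 1.3910427376126073
[[  0   0  26  29 574]
 [  7   2   9  23 180]] [[12.85017422 14.23867596]
 [11.38333333 13.23888889]]
slot [ 0.45033639 -0.21147892] [ 0.98161229 -0.19088561]
(np.int64(255), np.int64(173)) [ 0.42398944 -0.22680242]
(np.int64(302), np.int64(175)) [ 0.43318567 -0.18632046]
(np.int64(254), np.int64(223)) [ 0.46991306 -0.23701251]
(np.int64(298), np.int64(225)) [ 0.47918713 -0.19718178]
```

View pics/w4c.png

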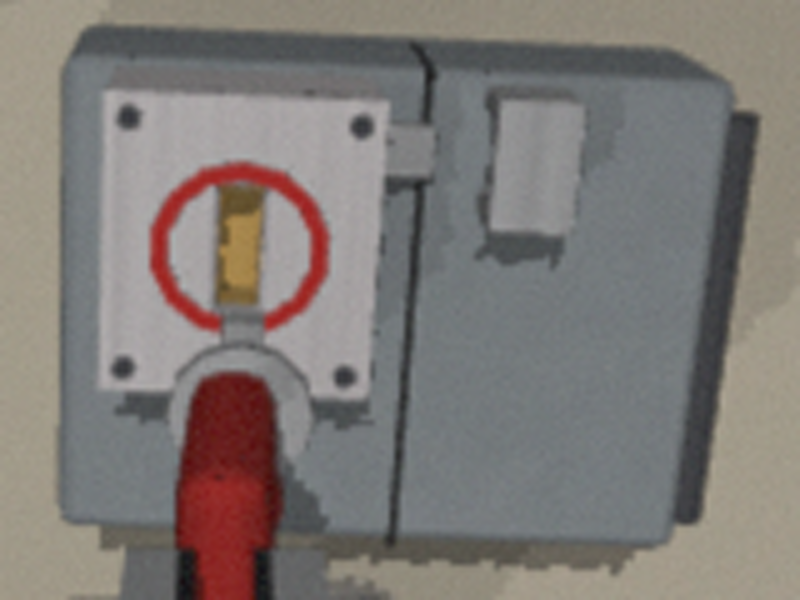

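```bash
python3 - <<'E'
from h import *
c=env.read_camera("wrist");y,R=yaw();p=env.get_state()["tcp_pos"]
tip=p-np.array([0,0,.061]);k=y-np.pi/2;ex=np.array([np.cos(k),np.sin(k),0]);ey=np.array([-np.sin(k),np.cos(k),0]);ez=np.array([0,0,1])
f=lambda a,b,z:proj(c,tip+a*ex+b*ey+z*ez)[0].round(1)
print("bit near end z2,z8",f(-.01,0,.002),f(-.01,0,.008),"tipend",f(-.007,0,0))
for z in(.014,.018):
    C=np.array([f(.01*np.cos(a),.01*np.sin(a),z) for a in np.linspace(0,6.28,60)]);print("collar",z,C.min(0),C.max(0))
g=c["color"];print("bow near top edge",f(-.018,0,.078),"near bottom",f(-.018,0,.044))
K=np.array([.4513,-.2137,.07]);fk=lambda b,z:proj(c,K+b*ey+[0,0,z])[0].round(1)
print(fk(0,0),fk(.0165,.001),fk(-.0165,.001))
E
```

```text
bit near end z2,z8 [275.3 210.4] [275.3 213.1] tipend [275.3 213.4]
collar 0.014 [260.7 215.9] [289.9 243.1]
collar 0.018 [260.5 217.9] [290.2 245.5]
bow near top edge [275.7 244.1] near bottom [275.5 219.9]
[275.2 199.7] [293.4 200. ] [256.9 200. ]
```

Request:
{"op": "carry_out", "data": {"steps": [[-1,-0.0004,-0.001,0.01,0,0,0.04],[-1,0,0,0.015,0,0,0],[-1,0,0,0.015,0,0,0],[-1,0,0,0.01,0,0,0],[-1,0,0,0.005,0,0,0],[-1,0,0,0,0,0,0],[-1,0,0,0,0,0,0]]}}

```text
clock: 11.8
tcp_pos: [0.4493, -0.2138, 0.1369]
orientation: [0.0, 0.78, 0.625, 0.0]
wrist_force: [0.1, -0.5, -0.5]
finger_gap: 0.0054
```

```bash
python3 - <<'E'
from h import *
to([.4505,-.2137,.1166],1.351)
c=env.read_camera("wrist")
print(ring(c,(235,150,90,80)))
cv2.imwrite("pics/w5.png",cv2.resize(c["color"][140:260,200:360],(800,600),interpolation=cv2.INTER_CUBIC)[:,:,::-1])
E
```

```text
tcp [ 0.4493 -0.2138  0.1369] yaw 1.351 tilt [ 0.0006 -0.0006] F [ 0.1 -0.5 -0.5] gap 0.0054 t 11.8
tool shift [0.0003 0.0011 0.0203] turn z 0.0
(array([ 22,  51,  44,  29, 344], dtype=int32), array([ 0.4509657 , -0.21170222]), np.float64(0.016079434017823985))
```

View pics/w5.png

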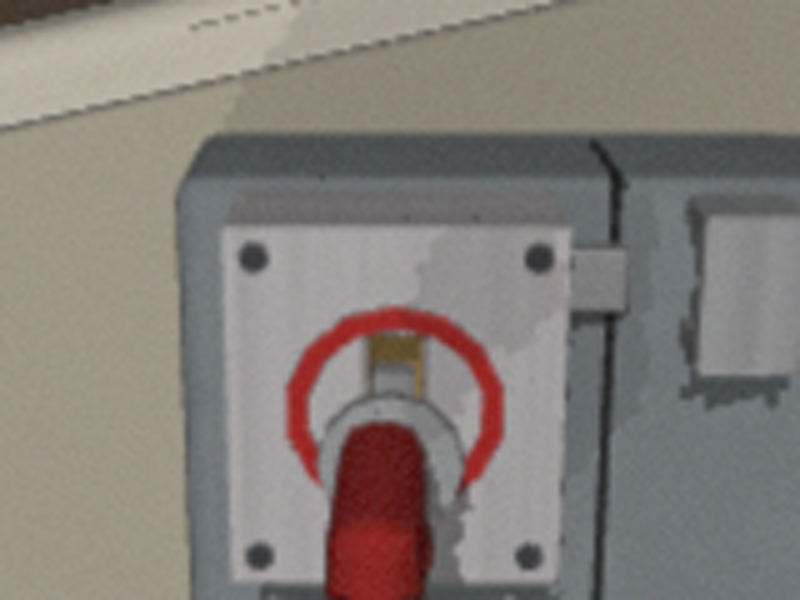

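The wrist view shows the bit centred over the slot (bit at 392, slot at 395 in the crop) and parallel to it. Inserting.

Request:
{"op": "carry_out", "data": {"steps": [[-1,0.0003,0,0.003,0,0,0],[-1,0,0,0.003,0,0,0],[-1,0,0,0.003,0,0,0],[-1,0,0,0.003,0,0,0],[-1,0,0,0,0,0,0]]}}

```text
clock: 12.48
tcp_pos: [0.4489, -0.2131, 0.1241]
orientation: [-0.0, 0.78, 0.625, -0.0]
wrist_force: [-0.1, -0.3, -0.3]
finger_gap: 0.0057
```

Request:
{"op": "carry_out", "data": {"steps": [[-1,0,0,0.002,0,0,0],[-1,0,0,0.002,0,0,0],[-1,0,0,0.002,0,0,0],[-1,0,0,0.0015,0,0,0],[-1,0,0,0,0,0,0]]}}

```text
clock: 13.1
tcp_pos: [0.449, -0.2132, 0.1169]
orientation: [-0.0, 0.78, 0.625, -0.0]
wrist_force: [0.5, 0.7, -0.4]
finger_gap: 0.0056
```

Request:
{"op": "carry_out", "data": {"steps": [[-1,0,0,0.001,0,0,0],[-1,0,0,0,0,0,0],[-1,0,0,0.0005,0,0,0],[-1,0,0,0,0,0,0]]}}

```text
clock: 13.6
tcp_pos: [0.4498, -0.2136, 0.1165]
orientation: [0.001, 0.78, 0.625, 0.0]
wrist_force: [-0.6, 0.9, 6.9]
finger_gap: 0.0059
```

The key is seated on its collar, with a contact force of about 7 N. I'll turn it clockwise in chunks and watch the forces.

Request:
{"op": "carry_out", "data": {"steps": [[-1,0,0,-0.0007,0,0,0],[-1,0.0001,0,0,0,0,0.1],[-1,0.0001,0,0,0,0,0.1],[-1,0.0001,0,0,0,0,0.1],[-1,0.0001,0,0,0,0,0.1],[-1,0,0,0,0,0,0]]}}

```text
clock: 14.35
tcp_pos: [0.4495, -0.213, 0.1166]
orientation: [0.0, 0.889, 0.458, 0.0]
wrist_force: [0.6, 1.6, 4.7]
finger_gap: 0.0057
```

```bash
python3 -c "
from h import *
to([.4498,-.2136,.1165],1.351);print(env.get_state()['ft_torque'])"
```

```text
tcp [ 0.4495 -0.213   0.1166] yaw 0.9522 tilt [ 0.0008 -0.0004] F [0.6 1.6 4.7] gap 0.0057 t 14.35
tool shift [-0.0003  0.0006  0.0001] turn z -0.3988
[0.19844543 0.02136061 0.04159263]
```

Request:
{"op": "carry_out", "data": {"steps": [[-1,0.0001,0,0,0,0,0.1],[-1,0.0001,0,0,0,0,0.1],[-1,0.0001,0,0,0,0,0.1],[-1,0.0001,0,0,0,0,0.1],[-1,0.0001,0,0,0,0,0.1],[-1,0,0,0,0,0,0]]}}

```text
clock: 15.1
tcp_pos: [0.4499, -0.2125, 0.1166]
orientation: [0.0, 0.975, 0.224, 0.0]
wrist_force: [-0.1, 2.3, 4.8]
finger_gap: 0.0051
```

```bash
python3 -c "
from h import *
to([.4498,-.2136,.1165],1.351);print(env.get_state()['ft_torque'])"
```

```text
tcp [ 0.4499 -0.2125  0.1166] yaw 0.4526 tilt [ 0.0008 -0.0001] F [-0.1  2.3  4.8] gap 0.0051 t 15.1
tool shift [-0.0006  0.0009  0.0001] turn z -0.8984
[ 0.2915055  -0.00909016  0.03899824]
```

Request:
{"op": "carry_out", "data": {"steps": [[-1,0.0001,0,0,0,0,0.1],[-1,0.0001,0,0,0,0,0.1],[-1,0.0001,0,0,0,0,0.1],[-1,0.0001,0,0,0,0,0.1],[-1,0.0001,0,0,0,0,0.08],[-1,0,0,0,0,0,0]]}}

```text
clock: 15.85
tcp_pos: [0.4505, -0.2123, 0.1166]
orientation: [-0.0, 1.0, -0.014, 0.001]
wrist_force: [-0.6, 1.6, 5.2]
finger_gap: 0.0055
```

```bash
python3 -c "
from h import *
to([.4498,-.2136,.1165],1.351);print(env.get_state()['ft_torque'])"
```

```text
tcp [ 0.4505 -0.2123  0.1166] yaw -0.0271 tilt [0.001  0.0001] F [-0.6  1.6  5.2] gap 0.0055 t 15.85
tool shift [-0.0006  0.0013  0.0001] turn z -1.3781
[ 0.33653115 -0.04370296  0.02276323]
```

Request:
{"op": "carry_out", "data": {"steps": [[-1,0,0,0,0,0,0.04],[-1,0,0,0,0,0,0.04],[-1,0,0,0,0,0,0.03],[-1,0,0,0,0,0,0]]}}

```text
clock: 16.35
tcp_pos: [0.4505, -0.2123, 0.1166]
orientation: [-0.0, 0.998, -0.068, 0.001]
wrist_force: [0.6, 2.5, 5.5]
finger_gap: 0.0057
```

```bash
python3 -c "
from h import *
to([.4498,-.2136,.1165],1.351);print(env.get_state()['ft_torque'])
c=env.read_camera('wrist');cv2.imwrite('pics/w6.png',c['color'][:,:,::-1])
c=env.read_camera('scene');cv2.imwrite('pics/s6.png',c['color'][:,:,::-1])"
```

```text
tcp [ 0.4505 -0.2123  0.1166] yaw -0.1364 tilt [0.0011 0.0001] F [0.6 2.5 5.5] gap 0.0057 t 16.35
tool shift [-0.0005  0.0014  0.0001] turn z -1.4874
[ 0.38762742 -0.05612053  0.1492048 ]
```

View pics/w6.png

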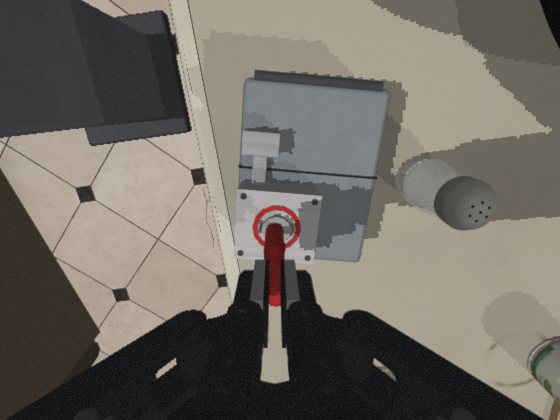

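The wrist view shows the bolt at (259,167) bridging into the keeper at (262,142). The torque rose to 0.15 Nm, so it is at the stop. One more nudge, then back.

Request:
{"op": "carry_out", "data": {"steps": [[-1,0,0,0,0,0,0.04],[-1,0,0,0,0,0,0.02],[-1,0,0,0,0,0,0],[-1,0,0,0,0,0,0]]}}

```text
clock: 16.95
tcp_pos: [0.4506, -0.2123, 0.1166]
orientation: [-0.0, 0.995, -0.098, 0.001]
wrist_force: [0.9, 1.5, 5.3]
finger_gap: 0.0055
```

```bash
python3 -c "
from h import *
to([.4498,-.2136,.1165],1.351);print(env.get_state()['ft_torque'])"
```

```text
tcp [ 0.4506 -0.2123  0.1166] yaw -0.1958 tilt [0.0012 0.0001] F [0.9 1.5 5.3] gap 0.0055 t 16.95
tool shift [-0.0005  0.0015  0.0001] turn z -1.5468
[ 0.38407231 -0.05781192  0.33867396]
```

Hard stop confirmed at 0.34 Nm. Turning back home.

Request:
{"op": "carry_out", "data": {"steps": [[-1,0,0,0,0,0,-0.1],[-1,0,0,0,0,0,-0.1],[-1,-0.0001,0,0,0,0,-0.1],[-1,-0.0001,0,0,0,0,-0.1],[-1,-0.0001,0,0,0,0,-0.1],[-1,-0.0001,0,0,0,0,-0.1],[-1,-0.0001,0,0,0,0,-0.1],[-1,-0.0001,0,0,0,0,-0.1],[-1,-0.0001,0,0,0,0,-0.1],[-1,-0.0001,0,0,0,0,-0.1],[-1,-0.0001,0,0,0,0,-0.1],[-1,-0.0001,0,0,0,0,-0.1],[-1,-0.0001,0,0,0,0,-0.1],[-1,-0.0001,0,0,0,0,-0.1],[-1,-0.0001,0,0,0,0,-0.1],[-1,-0.0001,0,0,0,0,-0.07],[-1,0,0,0,0,0,0]]}}

```text
clock: 19.08
tcp_pos: [0.4494, -0.2134, 0.1166]
orientation: [0.0, 0.773, 0.634, 0.0]
wrist_force: [0.4, 0.9, 4.4]
finger_gap: 0.0055
```

```bash
python3 -c "
from h import *
to([.4498,-.2136,.1165],1.351);print(env.get_state()['ft_torque'])"
```

```text
tcp [ 0.4494 -0.2134  0.1166] yaw 1.3737 tilt [ 0.0009 -0.0005] F [0.4 0.9 4.4] gap 0.0055 t 19.075
tool shift [-0.0001  0.0004  0.0001] turn z 0.0227
[ 0.13056506 -0.01846227 -0.05171023]
```

Request:
{"op": "carry_out", "data": {"steps": [[-1,0,0,0,0,0,-0.04],[-1,0,0,0,0,0,-0.03],[-1,0,0,0,0,0,0]]}}

```text
clock: 19.45
tcp_pos: [0.4494, -0.2134, 0.1166]
orientation: [0.001, 0.751, 0.661, 0.0]
wrist_force: [-0.8, 0.7, 5.4]
finger_gap: 0.0059
```

```bash
python3 -c "
from h import *
to([.4498,-.2136,.1165],1.351);print(env.get_state()['ft_torque'])"
```

```text
tcp [ 0.4494 -0.2134  0.1166] yaw 1.4433 tilt [ 0.0009 -0.0006] F [-0.8  0.7  5.4] gap 0.0059 t 19.45
tool shift [-0.0001  0.0004  0.0001] turn z 0.0923
[ 0.0843021   0.03207329 -0.00545135]
```

Request:
{"op": "carry_out", "data": {"steps": [[-1,0,0,0,0,0,-0.03],[-1,0,0,0,0,0,-0.02],[-1,0,0,0,0,0,0]]}}

```text
clock: 19.82
tcp_pos: [0.4494, -0.2134, 0.1166]
orientation: [0.0, 0.734, 0.679, 0.0]
wrist_force: [-0.0, 0.8, 4.9]
finger_gap: 0.0056
```

```bash
python3 -c "
from h import *
to([.4498,-.2136,.1165],1.351);print(env.get_state()['ft_torque'])"
```

```text
tcp [ 0.4494 -0.2134  0.1166] yaw 1.4928 tilt [ 0.0008 -0.0006] F [-0.   0.8  4.9] gap 0.0056 t 19.825
tool shift [-0.0001  0.0005  0.0001] turn z 0.1418
[ 0.09294108 -0.0322888  -0.11231117]
```

Home stop felt (-0.11 Nm). Turning back into line with the slot, then drawing it out slowly.

Request:
{"op": "carry_out", "data": {"steps": [[-1,0,0,0,0,0,0.08],[-1,0,0,0,0,0,0.05],[-1,0,0,-0.001,0,0,0],[-1,0,0,-0.002,0,0,0],[-1,0,0,-0.002,0,0,0],[-1,0,0,-0.002,0,0,0],[-1,0,0,-0.002,0,0,0],[-1,0,0,0,0,0,0]]}}

```text
clock: 20.82
tcp_pos: [0.4491, -0.2133, 0.1254]
orientation: [0.0, 0.777, 0.629, 0.0]
wrist_force: [0.3, 0.3, -1.3]
finger_gap: 0.0057
```

Request:
{"op": "carry_out", "data": {"steps": [[-1,0,0,-0.004,0,0,0],[-1,0,0,-0.006,0,0,0],[-1,0,0,-0.01,0,0,0],[-1,0,0,-0.02,0,0,0],[-1,0,0,-0.02,0,0,0],[-1,0,0,-0.01,0,0,0],[-1,0,0,0,0,0,0],[-1,0,0,0,0,0,0]]}}

```text
clock: 21.82
tcp_pos: [0.4487, -0.213, 0.1946]
orientation: [-0.0, 0.777, 0.629, -0.0]
wrist_force: [0.6, -0.4, -0.5]
finger_gap: 0.0057
```

```bash
python3 -c "
from h import *
to([.4816,.2061,.30],1.721)
c=env.read_camera('wrist');cv2.imwrite('pics/w7.png',cv2.resize(c['color'][130:330,190:430],(720,600),interpolation=cv2.INTER_CUBIC)[:,:,::-1])"
```

```text
tcp [ 0.4487 -0.213   0.1946] yaw 1.361 tilt [-0.0008  0.0005] F [ 0.6 -0.4 -0.5] gap 0.0057 t 21.825
tool shift [ 0.4168 -0.0552 -0.1052] turn z -0.36
```

View pics/w7.png

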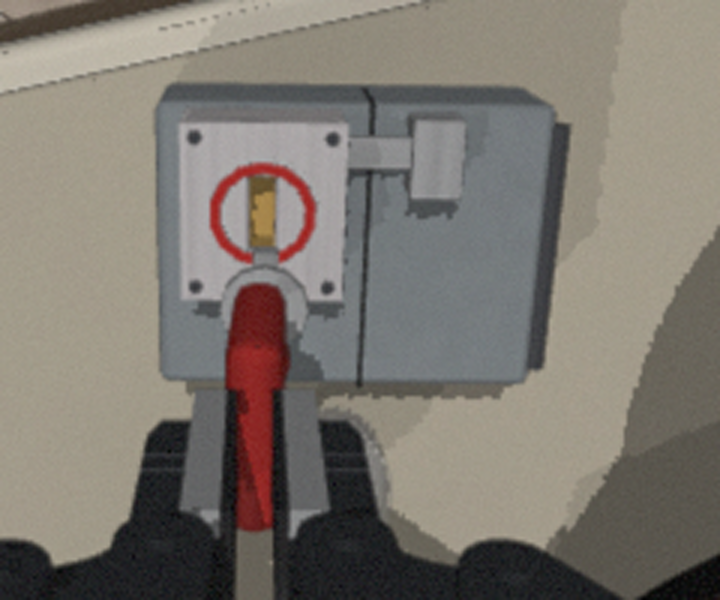

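The bolt bridges fully into the keeper (crop 350–412,155), the barrel slot is in line, and the key is out. Returning it to the rack at the recorded pose.

Request:
{"op": "carry_out", "data": {"steps": [[-1,0,0,-0.03,0,0,0],[-1,0,0,-0.04,0,0,0],[-1,0.0168,-0.0022,-0.035,0,0,0],[-1,0.035,-0.0046,0,0,0,0],[-1,0.035,-0.0046,0,0,0,0],[-1,0.035,-0.0046,0,0,0,0],[-1,0.035,-0.0046,0,0,0,0],[-1,0.035,-0.0046,0,0,0,0],[-1,0.035,-0.0046,0,0,0,0],[-1,0.035,-0.0046,0,0,0,0],[-1,0.035,-0.0046,0,0,0,0],[-1,0.035,-0.0046,0,0,0,0],[-1,0.035,-0.0046,0,0,0,0],[-1,0.03,-0.004,0,0,0,0],[-1,0.02,-0.003,0,0,0,-0.12],[-1,0,0,0.02,0,0,-0.12],[-1,0,0,0.03,0,0,-0.12],[-1,0,0,0.04,0,0,0],[-1,0,0,0.04,0,0,0],[-1,0,0,0.03,0,0,0]]}}

```text
clock: 24.38
tcp_pos: [0.4805, 0.2056, 0.1375]
orientation: [-0.001, 0.652, 0.758, -0.001]
wrist_force: [-0.2, -0.2, -0.5]
finger_gap: 0.0058
```

Request:
{"op": "carry_out", "data": {"steps": [[-1,0,0,0.015,0,0,0],[-1,0,0,0,0,0,0],[-1,0,0,0,0,0,0]]}}

```text
clock: 24.75
tcp_pos: [0.4827, 0.2062, 0.1263]
orientation: [0.001, 0.652, 0.758, 0.001]
wrist_force: [0.5, -0.9, 0.0]
finger_gap: 0.0056
```

```bash
python3 -c "
from h import *
to([.4816,.2061,.0816],1.721)
c=env.read_camera('wrist');cv2.imwrite('pics/w8.png',cv2.resize(c['color'][170:320,190:370],(720,600),interpolation=cv2.INTER_CUBIC)[:,:,::-1])"
```

```text
tcp [0.4827 0.2062 0.1263] yaw 1.7209 tilt [0.0018 0.0004] F [ 0.5 -0.9  0. ] gap 0.0056 t 24.75
tool shift [ 0.0001 -0.0012  0.0447] turn z -0.0001
```

View pics/w8.png

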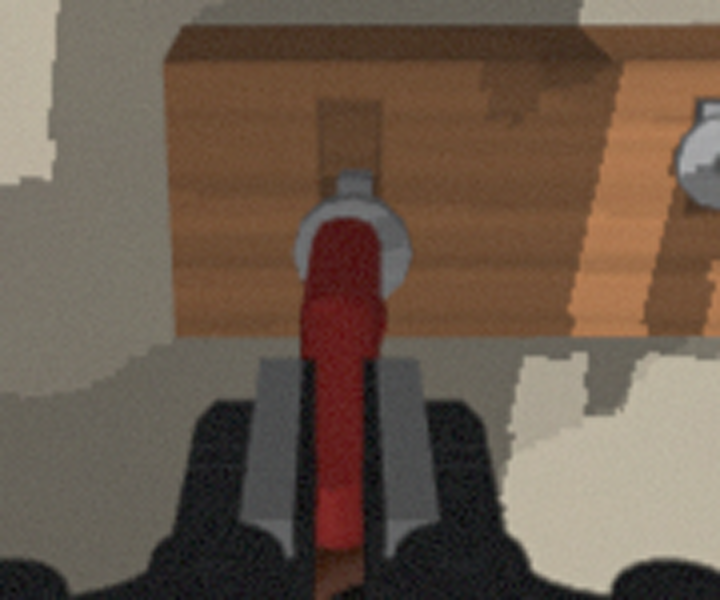

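The key is over its slot (bit 355, slot centre 350 in the crop). Lowering; this was the 12th and last viewed picture.

Request:
{"op": "carry_out", "data": {"steps": [[-1,-0.0005,0,0.01,0,0,0],[-1,0,0,0.008,0,0,0],[-1,0,0,0.005,0,0,0],[-1,0,0,0.004,0,0,0],[-1,0,0,0.004,0,0,0],[-1,0,0,0,0,0,0]]}}

```text
clock: 25.55
tcp_pos: [0.4817, 0.2054, 0.0938]
orientation: [-0.0, 0.652, 0.758, -0.0]
wrist_force: [-0.3, -0.5, -0.3]
finger_gap: 0.0053
```

```bash
python3 -c "
from h import *
to([.4816,.2061,.0816],1.721)"
```

```text
tcp [0.4817 0.2054 0.0938] yaw 1.721 tilt [-0.0006 -0.0003] F [-0.3 -0.5 -0.3] gap 0.0053 t 25.55
tool shift [0.0007 0.     0.0122] turn z 0.0
```

Request:
{"op": "carry_out", "data": {"steps": [[-1,0,0,0.003,0,0,0],[-1,0,0,0.003,0,0,0],[-1,0,0,0.003,0,0,0],[-1,0,0,0.002,0,0,0],[-1,0,0,0.001,0,0,0],[-1,0,0,0,0,0,0]]}}

```text
clock: 26.3
tcp_pos: [0.4819, 0.2054, 0.0821]
orientation: [0.0, 0.652, 0.758, -0.0]
wrist_force: [-0.6, 0.3, -1.2]
finger_gap: 0.0055
```

Request:
{"op": "carry_out", "data": {"steps": [[-1,0,0,0.0005,0,0,0],[-1,0,0,0.0004,0,0,0],[-1,0,0,0,0,0,0]]}}

```text
clock: 26.68
tcp_pos: [0.4823, 0.2056, 0.0816]
orientation: [0.0, 0.652, 0.758, 0.0]
wrist_force: [0.5, -0.0, 3.5]
finger_gap: 0.0055
```

Seated (3.5 N). Releasing gently, then rising straight up.

Request:
{"op": "carry_out", "data": {"steps": [[-0.75,0,0,0,0,0,0],[-0.6,0,0,0,0,0,0],[-0.4,0,0,0,0,0,0],[-0.2,0,0,0,0,0,0],[0,0,0,0,0,0,0],[0,0,0,0,0,0,0],[0,0,0,-0.01,0,0,0],[0,0,0,-0.02,0,0,0],[0,0,0,-0.03,0,0,0],[0,0,0,-0.03,0,0,0],[0,0,0,-0.02,0,0,0],[0,0,0,0,0,0,0]]}}

```text
clock: 28.18
tcp_pos: [0.4833, 0.2058, 0.1935]
orientation: [0.001, 0.652, 0.758, 0.002]
wrist_force: [-0.4, -0.9, -0.7]
finger_gap: 0.043
```

```bash
python3 - <<'E'
from h import *
to([.482,.2083,.19],1.72)
w=env.read_camera("wrist")
for n,r in(("red",RED),("blue",BLUE)): print(n,[b for b in blobs(w,*r,mina=150)[0]])
m=mask(w,(240,150,60,110),RED);print(m.sum(),fitbow([w],[m],(.482,.208,.15)))
s0=cv2.imread("pics/scene0.png").astype(int);s=env.read_camera("scene")
for n,r in(("red",RED),("blue",BLUE)): print("scene",n,[b for b in blobs(s,*r,mina=30)[0] if 200<b[1][0]<260 and b[1][1]>230])
cv2.imwrite("pics/w9.png",w["color"][:,:,::-1])
t=env.read_camera("top")
for n,r in(("red",RED),("blue",BLUE)): print("top",n,[b for b in blobs(t,*r,mina=10)[0] if 160<b[1][0]<240])
E
```

```text
tcp [0.4833 0.2058 0.1935] yaw 1.721 tilt [0.0043 0.001 ] F [-0.4 -0.9 -0.7] gap 0.043 t 28.175
tool shift [ 0.0026 -0.0009  0.0035] turn z 0.001
red [(np.int32(506), array([276.5, 202.2]), array([271, 179,  12,  48], dtype=int32))]
blue [(np.int32(742), array([364.6, 201.1]), array([353, 179,  22,  47], dtype=int32))]
506 (array([0.4837, 0.2077, 0.1802]), np.float64(0.236))
scene red [(np.int32(134), array([244.9, 256. ]), array([238, 249,  14,  15], dtype=int32))]
scene blue [(np.int32(143), array([224.2, 280.5]), array([217, 273,  15,  16], dtype=int32))]
top red [(np.int32(14), array([213. , 223.7]), array([211, 222,   5,   4], dtype=int32))]
top blue []
```

```bash
python3 -c "
from workcell import env
print(env.hand_in())"
```

```text
the job is handed in; nothing more can be done
None
```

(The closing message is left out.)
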